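Prove a camera shutter on its test stand, re-cock it and present the lens above it

ROBOT

A 6-joint arm with a two-finger parallel gripper is mounted at the origin on a cart in front of the work surface, level with it; the furniture and walls round the work are solid. World frame = base frame: x ahead of the robot, y to its left, z up, the work surface at z = 0. Lengths are in mm, angles in rad, forces in N, time in s.
With the tool pointing down it reaches from about 275 to 750 mm from the base axis. Payload 10.2 kg.
Tool frame: the origin (TCP) lies between the finger pads; the fingertips stand 14 mm ahead of it and the grasp point (between the pads) lies 5 mm behind it (tip_reach is the distance from the TCP to the fingertips, in mm); z points along the fingers, y is the line along which they close (so a half turn about z gives the same grasp; the last joint's range is limited). The gripper opens to 85 mm and grips with 20 to 120 N. Pads are 22 mm wide; open, the fingers measure 114 mm over their backs; the gripper's body (76 mm by 85 mm) begins 54 mm behind the grasp point. The pads swing forward as they close: fully open they stand 13 mm farther back than shut.
Start: joints at [0.979, 0.313, 1.498, -0, 1.331, -0.223], TCP at [189.273, 489.701, 217.694] pointing down, gripper open.
Joint ranges: [-2.94, 2.94], [-0.97, 2.17], [0.19, 2.56], [-1.23, 4.37], [0.02, 3.11], [-2.88, 2.88]. Speed limits (rad/s): [2.39, 2.39, 3.01, 3.14, 3.14, 3.14].

INTERFACE

Orientations are given as a unit quaternion [w, x, y, z].
In Python, from rig import * gives the robot as it stands.
- The arm moves only by the tool arm_command, never from a script. Its argument "steps" is a list that holds one entry, the list of rows, each a list of 7 numbers: the opening, from 0 (shut) to 1 (fully open), then the shift along the tool's x, y, z each as a share of 0.05 m, from -1 to 1, then the turn, a rotation vector about the tool's x, y, z each as a share of 0.15 rad, from -1 to 1. A call has 1 to 8 rows; each row shifts and turns the commanded pose from where the row before left it, along the tool's axes as they then stand; what a row does not reach is not made up. A row lasts 1/8 s, in which the tool goes at most 62.5 mm and 10.7 degrees, less where a joint would pass 70% of its speed; a pose out of reach is approached as far as the arm can. A call with a number of a shift or a turn outside -1 to 1 is refused whole. A call with a gripper value outside its range is refused whole. The fingers move at their own pace and stop on an object; "squeeze" is the grip in N (left out, the last holds). Time passes only in rows, so rows that do not move let the fingers close. It gives the time, the measured TCP pose, the force, the opening and the grip force at its end, in the units of the state.
- sense(): the state, without advancing time (a new reading comes with each control period).
- capture(name): name is "scene" or "top" or "wrist"; returns the picture (384x512x3 uint8, red, green, blue); there is no depth.
- get_calibration(name): a dict with "intrinsics" (3x3 intrinsics, pixels), "D" ([k1, k2, p1, p2, k3] as OpenCV has them; the pictures are not rectified), "rvec" (rotation vector, rad) and "tvec" (3), from world to camera coordinates, as OpenCV has them; the wrist camera has in their place "T_tool_cam" (4x4, takes a point from camera to tool coordinates, whose origin is the TCP and whose axes are the flange's). Camera axes: x right, y down, z forward; pixel columns grow to the right and rows downward; lengths in mm; the calibration is good to about 2 mm. A picture is of the moment at which its call begins: read the wrist's pose just before it. get_calibration takes no time and is no camera call.
- finish_job(): hands the job in; it is judged then, once.
The state is a dict: "time_s": time; "joints": joint angles; "dq": joint speeds; "tau": joint torques, N m; "eef_pos": TCP position; "ee_rot": TCP orientation; "force": force on the tool from outside, world axes, zero at the start; "wrist_torque": the same for the moment, N m; "grip_width": opening from 0.0 (shut) to 1.0 (fully open); "grip_force": force on a finger pad.
Only numpy, scipy, OpenCV 4.12 (cv2) and the standard library are available. Lean on these libraries where they do the work, as an engineer would, in place of code of your own. Each camera call takes 0.05 s, during which the arm holds its last target. There are 200 camera calls.

TASK

Prove the shutter on the grey test stand before its lens goes on: press the green release button so that the red-handled cocking lever drops, then lift the lever back up until it catches and stays up by itself. Then take the white lens cell off the blue pad, carry it over the things that stand behind the stand without shifting the dropper bottle, the camera body or the loupe, and bring it level and centred about one centimetre above the round seat on top of the shutter, never letting it touch the stand. Finish while holding it there, still and with lens and fingers clear of the stand: do not set it down or let it go, I will blow the dust off both and guide it in by hand.

Things in the scene. Friction and masses are not known exactly. Their poses are not given: they have to be found in the camera images.
- stand: grey shutter test stand, fixed. Origin: centre of its underside on the bench. Frame x points away from its front, y to its left, z up. Base plate x -62 to 56, y -82 to 82, 12 thick; column with shutter, 65 wide (foot 72), axis at x +18, y 0, to z 58; green button in a block at x -36, y -60; lever in front, below z 106; small brass thumbscrew (to z 33) at x 18, y +38 to +46
- seat (a point): centre of the lens seat, level with the silver rim on top of the shutter (58 mm above the bench, rim 60 mm across). Round recess 37 mm in diameter, 8 deep, black blades at its floor; axes as the stand's, z up
- release_top (a point): centre of the top of the green release button, 21 mm in diameter, 60 mm above the bench when up, stands 10 mm proud of its steel bezel
- release (a joint): travel of the green button downwards, m: 0 up, 0.006 fully pressed. Spring 1.4 N at rest to 4.7 N fully down; the lever is let go at 0.002 to 0.003 (2 to 3 N). Springs back up
- lever (a joint): angle of the cocking lever, rad: about 0.04 cocked (raised to the left at 40 degrees above level) and caught, 0.75 dropped (about level). Its spring and weight pull it down. To re-cock, lift it past the catch to between -0.02 and -0.1 (stop at -0.12), about 3 N at the handle; let go, it settles back to about 0.04 on the catch. The catch cannot be forced by pulling; only the button frees it
- lever_hinge (a point): a point on the lever's hinge axis, which is parallel to the stand's x axis, 50 mm above the bench; stand frame x -36, y -25. The lever reaches from it towards the stand's +y
- lever_grip (a point): where to take the red handle: a round rod 10 mm in diameter parallel to the stand's x axis, 75 mm from the hinge axis. The rod runs from the steel arm 46 mm to the front (-x); this point lies on its axis, 25 mm in front of the arm and 20 mm from its free end. 96 mm above the bench when cocked, 46 mm when dropped; fingers closing along the stand's y take it
- lens: white ribbed lens cell with black glass, a ring-like cylinder 34.5 mm in diameter, 20 tall, about 30 g, standing on the blue pad. Origin: centre of its underside; z up through the glass. The only lens cell on the bench
- pad: square blue pad 76 x 76 x 4 mm, fixed; origin at the centre of its underside
- bare_camera: bystander: camera body without lens standing upright, loose, 133 (own x) x 40 (own y) x 76 tall; origin: centre of its underside
- dropper: bystander: brown dropper bottle with black teat, loose, 33 mm in diameter, 102 tall; origin: centre of its underside
- loupe: bystander: black eye loupe standing on its wide end, loose, 39 mm in diameter, 35 tall; origin: centre of its underside
There are look-alikes about, which are no part of the job. Of the things that look like the lens, the smaller one is meant.

How it is judged (in metres and radians):
On the way, in this order (a step that is already met when the one before it is completed fails the run):
1. the release button has been pressed and the cocking lever has dropped (value of joint lever above 0.6 rad), for 0.1 s.
2. the lever has been lifted back and sits on its catch, button up (value of joint lever between -0.115 and 0.12 rad and value of joint release below 0.0015 m), for 0.3 s.
3. the lens cell has been lifted off the pad (height (world z) of lens above 0.05 m), for 0.1 s.
At the end, for the whole second after the job is handed in: The lens cell is held by the fingers alone, still, level within 0.1 rad, its underside 4 to 17 mm above the seat's rim and centred within 5 mm, neither it nor the fingers touching the stand; the lever is up on its catch and the button is up (horizontal distance between lens and seat below 0.005 m and z of lens in the frame of seat between 0.004 and 0.017 m and angle between lens's own z axis and vertical below 0.1 rad and contact force between the fingers and lens above 0.5 N and contact force between each of lens, the fingers and stand below 0.05 N and linear speed of lens below 0.01 m/s and value of joint lever below 0.12 rad and value of joint release below 0.0015 m); the arm keeps its last pose, push and grip.
It fails at once if the lens cell touched the test stand (contact force between lens and stand above 0.3 N).
It fails at once if a bystander (camera body, dropper bottle or loupe) was shifted or knocked over (distance of any of bare_camera, dropper, loupe from where it was at the start of the episode above 0.015 m or angle between any of bare_camera, dropper, loupe's own z axis and vertical above 0.3 rad).
It also fails if it takes over 72 s, if anything falls off the work surface, if the arm or the gripper's body presses on something with over 40 N, if the wrist force passes 120 N, or if a joint passes its speed limit or range.

## Working session

There is one attempt and no reset: what is moved stays moved. The work goes in short steps, Python scripts to look and compute and a tool call to move; the robot and the scene stay as the last step left them, time stands still between calls to the robot, and variables do not carry over. Pictures are saved under pics/ and viewed, at most 10 in all, crops included, and the job is handed in when it is done.

Besides the shell and the picture viewer there is one more tool, called after "Call:" as name(argument=value, ...), one argument or row to a line, values as JSON. arm_command: Moves the arm, as the interface text tells. Its arguments: {"type":"object","properties":{"steps":{"type":"array"},"squeeze":{"type":"number"}},"required":["steps"]}

```bash
mkdir -p pics; ls; python3 - <<'E'
from rig import *
import cv2, numpy as np
s=sense(); print({k:np.round(v,3).tolist() for k,v in s.items()})
for n in("scene","top"):
    im=capture(n); cv2.imwrite(f"pics/{n}0.png",im[:,:,::-1]); c=get_calibration(n); print(n,{k:np.round(v,3).tolist() for k,v in c.items()})
print(get_calibration("wrist"))
E
```

```text
pics
{'time_s': 0.0, 'joints': [0.979, 0.313, 1.498, 0.0, 1.331, -0.223], 'dq': [0.0, -0.0, 0.001, -0.003, -0.001, 0.0], 'tau': [-0.0, -41.226, -25.974, -0.0, 0.004, 0.0], 'eef_pos': [189.121, 489.471, 217.126], 'ee_rot': [-0.0, 0.183, 0.983, -0.001], 'force': [-0.448, -0.83, -0.271], 'wrist_torque': [0.013, 0.032, 0.056], 'grip_force': 0.0, 'grip_width': 0.999}
scene {'intrinsics': [[462.053, 0.0, 251.529], [0.0, 462.053, 194.573], [0.0, 0.0, 1.0]], 'D': [0.039, 0.0, 0.0, 0.0, 0.0], 'rvec': [1.912, -1.058, 0.567], 'tvec': [-115.298, 362.399, 508.298]}
top {'intrinsics': [[403.084, 0.0, 258.039], [0.0, 403.084, 183.982], [0.0, 0.0, 1.0]], 'D': [-0.053, 0.0, 0.0, 0.0, 0.0], 'rvec': [2.166, -2.146, 0.147], 'tvec': [217.17, 553.909, 909.731]}
{'intrinsics': array([[339.384792  ,   0.        , 253.47209028],
       [  0.        , 339.384792  , 189.18975722],
       [  0.        ,   0.        ,   1.        ]]), 'D': array([-0.10171172,  0.        ,  0.        ,  0.        ,  0.        ]), 'T_tool_cam': array([[ 1.05672923e-04, -9.47958743e-01, -3.18393169e-01,
         8.21158883e+01],
       [ 9.99999783e-01,  3.07049258e-04, -5.82289908e-04,
        -4.57999446e-01],
       [ 6.49749196e-04, -3.18393038e-01,  9.47958570e-01,
        -1.57057720e+02],
       [ 0.00000000e+00,  0.00000000e+00,  0.00000000e+00,
         1.00000000e+00]])}
```

View pics/scene0.png

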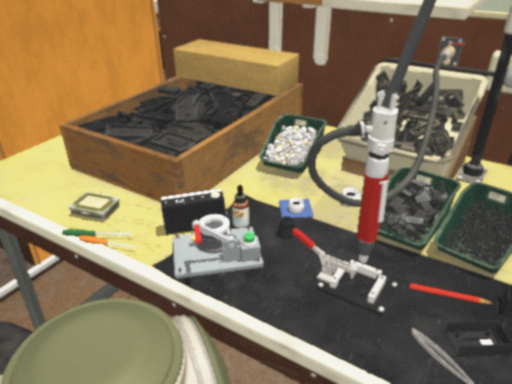

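View pics/top0.png

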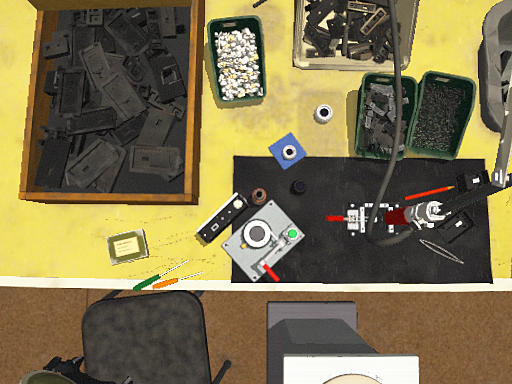

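The scene view shows the stand around (217,245), with the green button at (249,237), the red handle at (197,235), the lens on the blue pad at (296,205), the camera body at (192,210) and the dropper at (240,210). In the top view the seat is near (257,233), the button (292,234), the lens (289,152), the dropper (259,195), the loupe (299,187), and the camera body runs from (200,240) to (247,200).

```bash
cat > h.py <<'E'
from rig import *
import cv2, numpy as np
from scipy.spatial.transform import Rotation as R
def cam(n,s=None):
    c=get_calibration(n)
    if n=="wrist":
        q=s["ee_rot"]; T=np.eye(4); T[:3,:3]=R.from_quat([q[1],q[2],q[3],q[0]]).as_matrix(); T[:3,3]=s["eef_pos"]
        T=T@c["T_tool_cam"]; Rw,o=T[:3,:3],T[:3,3]
    else:
        Rw=cv2.Rodrigues(np.array(c["rvec"],float))[0].T; o=-Rw@np.array(c["tvec"],float).ravel()
    return np.array(c["intrinsics"]),np.array(c["D"]),Rw,o
def ray(C,px,z):
    K,D,Rw,o=C; u=cv2.undistortPoints(np.array([[px]],float),K,D)[0,0]
    d=Rw@np.array([u[0],u[1],1]); return o+d*(z-o[2])/d[2]
def proj(C,P):
    K,D,Rw,o=C; return cv2.projectPoints(np.atleast_2d(np.array(P,float)),cv2.Rodrigues(Rw.T)[0],-Rw.T@o,K,D)[0][:,0]
def mask(im,lo,hi):
    return cv2.inRange(cv2.cvtColor(im,cv2.COLOR_RGB2HSV),lo,hi)
def blobs(m,mn=20):
    n,l,st,ce=cv2.connectedComponentsWithStats(m); return [(st[i,4],*np.round(ce[i],1),*st[i,:4]) for i in range(1,n) if st[i,4]>=mn]
E
python3 - <<'E'
from h import *
C=cam("top"); im=cv2.imread("pics/top0.png")[:,:,::-1].copy()
for n,p,z in[("seat",(257,233),58),("btn",(292,234),60),("lens",(289,152),24),("dropper",(259,195),102),("loupe",(299,187),35),("big",(323,113),30),("camA",(200,240),76),("camB",(247,200),76)]: print(n,ray(C,p,z).round())
print("green",[ (b,ray(C,b[1:3],60).round()) for b in blobs(mask(im,(45,120,80),(85,255,255)))])
print("blue",[ (b,ray(C,b[1:3],4).round()) for b in blobs(mask(im,(100,120,60),(125,255,255)))])
print("red",[ (b,ray(C,b[1:3],96).round()) for b in blobs(mask(im,(0,170,120),(6,255,255)))])
cv2.imwrite("pics/topc.png",cv2.resize(im[135:290,190:320,::-1],None,fx=4.5,fy=3.8,interpolation=cv2.INTER_CUBIC)[:600])
# wrist
im=capture("wrist"); cv2.imwrite("pics/w0.png",im[:,:,::-1])
E
```

```text
seat [437. 224.  58.]
btn [436. 145.  60.]
lens [632. 148.  24.]
dropper [519. 220. 102.]
loupe [546. 126.  35.]
big [728.  66.  30.]
camA [421. 349.  76.]
camB [510. 247.  76.]
green [((np.int32(57), np.float64(292.1), np.float64(233.3), np.int32(288), np.int32(230), np.int32(9), np.int32(8)), array([437., 145.,  60.])), ((np.int32(137), np.float64(145.1), np.float64(282.8), np.int32(133), np.int32(275), np.int32(26), np.int32(16)), array([324., 472.,  60.]))]
blue [((np.int32(552), np.float64(286.5), np.float64(150.9), np.int32(269), np.int32(133), np.int32(37), np.int32(37)), array([639., 153.,   4.]))]
red [((np.int32(140), np.float64(426.0), np.float64(193.0), np.int32(405), np.int32(187), np.int32(43), np.int32(13)), array([ 527., -150.,   96.])), ((np.int32(86), np.float64(334.5), np.float64(218.0), np.int32(326), np.int32(216), np.int32(18), np.int32(5)), array([471.,  55.,  96.])), ((np.int32(98), np.float64(271.2), np.float64(272.9), np.int32(263), np.int32(264), np.int32(17), np.int32(18)), array([352., 193.,  96.]))]
```

View pics/w0.png

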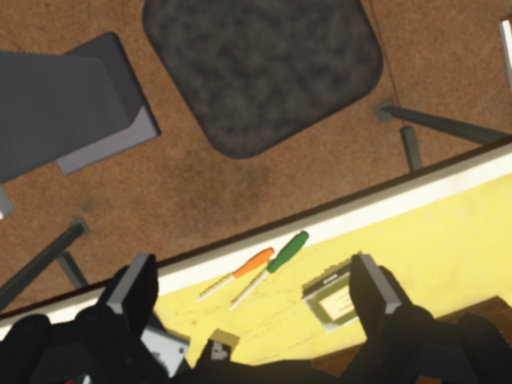

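View pics/topc.png

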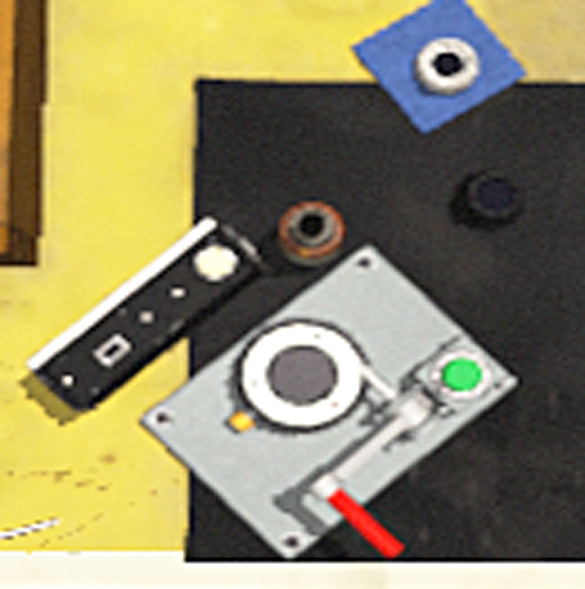

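The crop shows the stand yawed about 42°: the lever is raised at the front with the red handle, the brass screw is on the left, and the lens is on the blue pad beyond the loupe. The wrist view is still off the work area. I'll turn the tool to the stand's axes and look from above.

Call:
arm_command(
  steps=[
    [[1,0,0,0,0,0,-0.92],[1,0,0,0,0,0,-0.92],[1,0,0,0,0,0,-0.92],[1,0,0,0,0,0,-0.92],[1,0,0,0,0,0,-0.92],[1,0,0,0,0,0,-0.92],[1,0,0,0,0,0,-0.92],[1,0,0,0,0,0,-0.92]],
  ],
)

```text
time_s: 1.15
eef_pos: [189.2, 489.6, 217.4]
ee_rot: [-0.0, -0.361, 0.932, -0.0]
force: [0.5, 0.1, -1.0]
grip_width: 0.999
grip_force: 0.0
```

Call:
arm_command(
  steps=[
    [[1,-0.11,-0.91,-0.06,0,0,0],[1,-0.11,-0.91,-0.06,0,0,0],[1,-0.11,-0.91,-0.06,0,0,0],[1,-0.11,-0.91,-0.06,0,0,0],[1,-0.11,-0.91,-0.06,0,0,0],[1,-0.11,-0.91,-0.06,0,0,0],[1,-0.11,-0.91,-0.06,0,0,0],[1,-0.11,-0.91,-0.06,0,0,0]],
  ],
)

```text
time_s: 2.15
eef_pos: [467.0, 248.1, 241.6]
ee_rot: [-0.0, -0.359, 0.933, 0.0]
force: [-0.0, 0.2, -0.4]
grip_width: 1.002
grip_force: 0.0
```

Call:
arm_command(
  steps=[
    [[0,0,0,0,0,0,0],[0,0,0,0,0,0,0],[0,0,0,0,0,0,0],[0,0,0,0,0,0,0]],
  ],
)

```text
time_s: 2.65
eef_pos: [465.5, 249.8, 241.8]
ee_rot: [0.0, -0.36, 0.933, 0.0]
force: [-0.3, 0.5, -0.2]
grip_width: 0.138
grip_force: 0.0
```

```bash
python3 - <<'E'
from h import *
s=sense(); im=capture("wrist"); cv2.imwrite("pics/w1.png",im[:,:,::-1]); np.save("w1.npy",[s],allow_pickle=True)
print(s["time_s"],s["eef_pos"],s["ee_rot"],s["grip_width"],s["force"])
C=cam("wrist",s)
print("green",[ (b,ray(C,b[1:3],60).round(1)) for b in blobs(mask(im,(45,120,60),(85,255,255)))])
print("red",[ (b,ray(C,b[1:3],96).round(1)) for b in blobs(mask(im,(0,150,80),(8,255,255)))])
print("white",[ (b,ray(C,b[1:3],58).round(1)) for b in blobs(mask(im,(0,0,205),(180,40,255)))])
E
```

```text
2.65 [465.5339089  249.83682241 241.76910708] [ 2.19655001e-05 -3.59935161e-01  9.32977320e-01  1.09411155e-05] 0.13791351143850883 [-0.26469342  0.4822281  -0.21338887]
green [((np.int32(317), np.float64(193.1), np.float64(64.6), np.int32(183), np.int32(55), np.int32(21), np.int32(20)), array([434.6, 144. ,  60. ])), ((np.int32(357), np.float64(471.3), np.float64(187.9), np.int32(448), np.int32(180), np.int32(46), np.int32(16)), array([326.3, 447.5,  60. ]))]
red [((np.int32(656), np.float64(296.0), np.float64(26.1), np.int32(290), np.int32(0), np.int32(14), np.int32(55)), array([350.4, 192.9,  96. ])), ((np.int32(542), np.float64(91.0), np.float64(26.0), np.int32(76), np.int32(9), np.int32(32), np.int32(35)), array([464.2,  62.3,  96. ]))]
white [((np.int32(62), np.float64(28.4), np.float64(3.9), np.int32(20), np.int32(0), np.int32(15), np.int32(10)), array([495.4, -17.9,  58. ])), ((np.int32(64), np.float64(43.6), np.float64(4.5), np.int32(38), np.int32(0), np.int32(13), np.int32(10)), array([486. ,  -4.4,  58. ])), ((np.int32(228), np.float64(66.8), np.float64(10.4), np.int32(56)
[... 2375 characters left out ...]
13), np.float64(7.5), np.float64(210.9), np.int32(0), np.int32(192), np.int32(18), np.int32(32)), array([699.6,  78.5,  58. ])), ((np.int32(837), np.float64(494.2), np.float64(216.7), np.int32(467), np.int32(195), np.int32(45), np.int32(54)), array([326.8, 500.2,  58. ])), ((np.int32(582), np.float64(288.9), np.float64(213.6), np.int32(231), np.int32(209), np.int32(117), np.int32(10)), array([484.1, 318.5,  58. ])), ((np.int32(43), np.float64(87.0), np.float64(323.2), np.int32(83), np.int32(321), np.int32(9), np.int32(6)), array([767.8, 234.6,  58. ])), ((np.int32(35), np.float64(71.4), np.float64(335.4), np.int32(66), np.int32(333), np.int32(13), np.int32(6)), array([801.8, 229.8,  58. ]))]
```

View pics/w1.png

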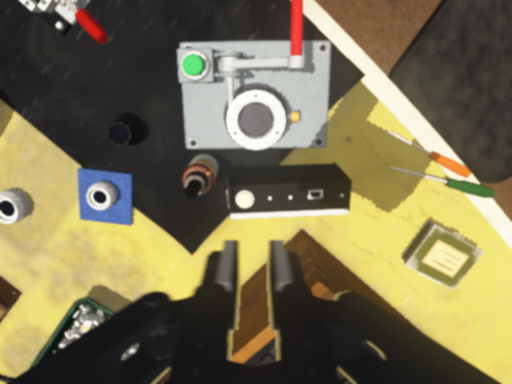

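The wrist view shows the stand nearly axis-aligned: button (193,65), seat ring centred near (257,119), red handle (296,30), lens (98,198) on the pad, dropper (200,175), loupe (122,132), camera body (290,190). Next I'll fit the seat, the corners and the lens.

```bash
cat >> h.py <<'E'
from scipy.optimize import least_squares
def circ(C,im,c,rad,z,r,lo=(0,0,185),hi=(180,60,255)):
    m=mask(im,lo,hi); k=np.zeros_like(m); cv2.circle(k,(int(c[0]),int(c[1])),rad,255,-1); m&=k
    cs,_=cv2.findContours(m,cv2.RETR_EXTERNAL,cv2.CHAIN_APPROX_NONE); p=max(cs,key=cv2.contourArea)
    p=cv2.convexHull(p)[:,0]; P=np.array([ray(C,q,z)[:2] for q in p])
    f=least_squares(lambda v:np.hypot(*(P-v[:2]).T)-v[2],[*P.mean(0),r],loss="soft_l1")
    return f.x,np.abs(f.fun).mean()
E
python3 - <<'E'
from h import *
s=np.load("w1.npy",allow_pickle=True)[0]; im=cv2.imread("pics/w1.png")[:,:,::-1].copy(); C=cam("wrist",s)
q=s["ee_rot"]; M=R.from_quat([*q[1:],q[0]]).as_matrix(); print("tooly ang",np.degrees(np.arctan2(M[1,1],M[0,1])))
for hi in(170,190,205): print("seat",circ(C,im,(257,119),33,58,30,(0,0,hi)))
for hi in(170,190,205): print("lens",circ(C,im,(98,196),22,24,17,(0,0,hi)))
# plate corner by grey hull in world
g=mask(im,(0,0,95),(180,50,255)); k=np.zeros_like(g); k[36:153,176:334]=255; g&=k
cs=cv2.findContours(g,cv2.RETR_EXTERNAL,cv2.CHAIN_APPROX_NONE)[0]; p=max(cs,key=cv2.contourArea)[:,0]
P=np.array([ray(C,x,12)[:2] for x in p],np.float32); r=cv2.minAreaRect(P); print("plate",r)
b=blobs(mask(im,(100,120,60),(125,255,255)))[0]; print("pad",b[:3],ray(C,b[1:3],4))
T=cam("top"); it=cv2.imread("pics/top0.png")[:,:,::-1].copy()
print("top seat",circ(T,it,(257,233),17,58,30)); print("top lens",circ(T,it,(289,152),10,24,17))
E
```

```text
tooly ang 132.19242821462672
seat (array([434.59313023, 224.57794   ,  30.98862041]), np.float64(0.9345839262927601))
seat (array([434.79216103, 223.96145406,  30.54549052]), np.float64(0.9275302940847899))
seat (array([434.37092907, 224.03088598,  29.77830607]), np.float64(0.6987529722658409))
lens (array([629.87656905, 147.25451578,  16.8077199 ]), np.float64(0.7568941777078836))
lens (array([630.77583537, 146.97016551,  16.10105211]), np.float64(0.6962261863273518))
lens (array([631.40458067, 147.26151297,  15.38128905]), np.float64(0.41723570953725764))
plate ((418.4726257324219, 210.20677185058594), (122.09918212890625, 170.311279296875), 44.36849594116211)
pad (np.int32(1726), np.float64(107.8), np.float64(195.2)) [631.76955971 152.77376498   4.        ]
top seat (array([440.58190505, 220.39294111,  34.28132932]), np.float64(0.9487463700952683))
top lens (array([633.80133827, 147.58491562,  15.82469076]), np.float64(0.28819578100847226))
```

Call:
arm_command(
  steps=[
    [[0,0.63,-0.39,0,0,0,0],[0,0.63,-0.39,0,0,0,0],[0,0.63,-0.39,0.3,0,0,0],[0,0,0,0.7,0,0,0],[0,0,0,0.7,0,0,0],[0,0,0,0.7,0,0,0],[0,0,0,0.5,0,0,0],[0,0,0,0,0,0,0]],
  ],
)

```text
time_s: 3.7
eef_pos: [434.3, 142.6, 95.7]
ee_rot: [-0.001, -0.36, 0.933, 0.0]
force: [0.8, -0.3, 0.0]
grip_width: -0.004
grip_force: 0.0
```

```bash
python3 - <<'E'
from h import *
s=sense(); im=capture("wrist"); cv2.imwrite("pics/w2.png",im[:,:,::-1]); C=cam("wrist",s)
print(s["time_s"],s["eef_pos"],s["ee_rot"],s["grip_width"],s["force"])
b=[x for x in blobs(mask(im,(45,120,60),(85,255,255)))]; print(b)
p=s["eef_pos"]; print("tip px", proj(C,[p-[0,0,14]]), "button px", proj(C,[[434.6,144,60]]))
E
```

```text
3.7 [434.25278492 142.60607606  95.7296692 ] [-1.46218995e-03 -3.59556160e-01  9.33122184e-01  4.68752637e-04] -0.003501454992714044 [ 0.80431994 -0.27373124  0.0107941 ]
[(np.int32(807), np.float64(253.1), np.float64(216.3), np.int32(238), np.int32(200), np.int32(31), np.int32(33))]
tip px [[253.55345168 232.00386587]] button px [[254.78374639 218.47029937]]
```

View pics/w2.png

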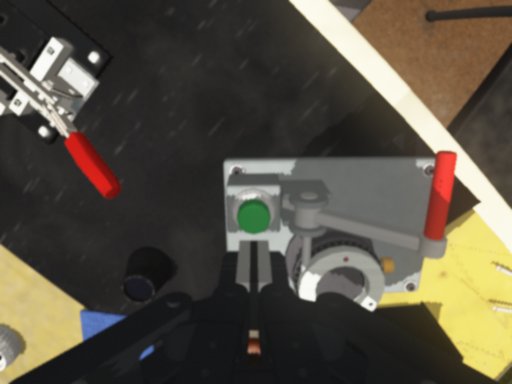

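The wrist view shows the closed fingers right above the button (253,216) with the lever still raised. I'll press now.

Call:
arm_command(
  steps=[
    [[0,0,0,0.3,0,0,0],[0,0,0,0.1,0,0,0],[0,0,0,0.06,0,0,0],[0,0,0,0.06,0,0,0],[0,0,0,0,0,0,0]],
  ],
)

```text
time_s: 4.38
eef_pos: [435.3, 142.5, 70.8]
ee_rot: [0.0, -0.359, 0.933, -0.0]
force: [-0.3, 0.4, 0.0]
grip_width: -0.003
grip_force: 0.0
```

Call:
arm_command(
  steps=[
    [[0,0,0,0.03,0,0,0],[0,0,0,0,0,0,0]],
  ],
)

```text
time_s: 4.62
eef_pos: [435.2, 142.5, 69.2]
ee_rot: [-0.0, -0.359, 0.933, 0.0]
force: [-0.7, 0.0, -0.3]
grip_width: -0.001
grip_force: 0.0
```

```bash
python3 - <<'E'
from h import *
s=sense(); im=capture("wrist"); cv2.imwrite("pics/w3.png",im[:,:,::-1])
print(s["eef_pos"],s["force"]); print(blobs(mask(im,(0,150,80),(8,255,255))))
im=cv2.imread("pics/w2.png")[:,:,::-1].copy();print(blobs(mask(im,(0,150,80),(8,255,255))))
E
```

```text
[435.18100423 142.46127779  69.1958877 ] [-0.66176891  0.03199451 -0.26340612]
[(np.int32(2229), np.float64(70.3), np.float64(177.1), np.int32(39), np.int32(139), np.int32(64), np.int32(78)), (np.int32(2411), np.float64(472.4), np.float64(212.8), np.int32(453), np.int32(164), np.int32(42), np.int32(101))]
[(np.int32(1658), np.float64(92.1), np.float64(164.9), np.int32(64), np.int32(132), np.int32(57), np.int32(67)), (np.int32(1753), np.float64(440.4), np.float64(194.9), np.int32(425), np.int32(152), np.int32(31), np.int32(88)), (np.int32(33), np.float64(253.9), np.float64(344.5), np.int32(249), np.int32(343), np.int32(10), np.int32(5))]
```

Call:
arm_command(
  steps=[
    [[0,0,0,0.03,0,0,0],[0,0,0,0.03,0,0,0],[0,0,0,0,0,0,0]],
  ],
)

```text
time_s: 5.05
eef_pos: [435.1, 142.4, 66.1]
ee_rot: [-0.0, -0.359, 0.933, 0.0]
force: [-0.7, 0.4, -0.3]
grip_width: -0.005
grip_force: 0.0
```

```bash
python3 - <<'E'
from h import *
s=sense(); im=capture("wrist"); cv2.imwrite("pics/w4.png",im[:,:,::-1])
print(s["eef_pos"],s["force"]); print(blobs(mask(im,(0,150,80),(8,255,255))),blobs(mask(im,(45,120,60),(85,255,255))))
C=cam("wrist",s); a=np.radians(42)
def st(x,y,z): return [421.2+x*np.cos(a)-y*np.sin(a),212+x*np.sin(a)+y*np.cos(a),z]
print("expected grip cocked/dropped",proj(C,[st(-61,34.2,96),st(-61,49.9,46)]), proj(C,[st(-36,-60,60)]))
E
```

```text
[435.12207873 142.43228366  66.05996595] [-0.71892037  0.35976331 -0.33208538]
[(np.int32(2299), np.float64(67.1), np.float64(179.2), np.int32(35), np.int32(140), np.int32(65), np.int32(79)), (np.int32(2497), np.float64(476.5), np.float64(215.4), np.int32(456), np.int32(166), np.int32(44), np.int32(103))] [(np.int32(717), np.float64(255.3), np.float64(230.1), np.int32(237), np.int32(217), np.int32(37), np.int32(31))]
expected grip cocked/dropped [[474.99148519 222.70848868]
 [448.42310023 186.69346105]] [[255.50001417 238.77940585]]
```

View pics/w4.png

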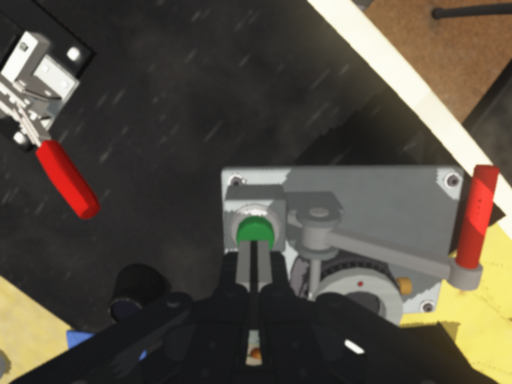

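The wrist view shows the lever still up (handle (478,215)) and the shut fingertips ending at about row 238, just over the button (255,230), so the real tips are shorter than I assumed. I'll estimate the tip reach from this.

```bash
python3 - <<'E'
from h import *
c=get_calibration("wrist"); T=np.linalg.inv(c["T_tool_cam"])
for x in (0,11):
  for z in (14,9,4,0,-5): print(x,z,cv2.projectPoints((T@[x,0,z,1])[:3][None],np.zeros(3),np.zeros(3),c["intrinsics"],c["D"])[0].ravel().round())
s=sense(); C=cam("wrist",s); im=cv2.imread("pics/w4.png")[:,:,::-1]
for z in(60,56): print(z,ray(C,(255.3,217),z).round(1)-np.array([435.1,142.4,0]))
import rig; print([n for n in dir(rig) if not n.startswith("_")])
E
```

```text
0 14 [254. 232.]
0 9 [254. 236.]
0 4 [254. 240.]
0 0 [254. 244.]
0 -5 [254. 248.]
11 14 [254. 214.]
11 9 [254. 217.]
11 4 [254. 221.]
11 0 [254. 224.]
11 -5 [254. 229.]
60 [-9.7 -7.6 60. ]
56 [-8.5 -6.4 56. ]
['PlanningError', 'capture', 'finish_job', 'get_calibration', 'sense', 'tip_reach']
```

Call:
arm_command(
  steps=[
    [[0,0,0,0.03,0,0,0],[0,0,0,0,0,0,0]],
  ],
)

```text
time_s: 5.35
eef_pos: [435.2, 142.5, 64.6]
ee_rot: [-0.0, -0.359, 0.933, 0.0]
force: [0.1, -0.2, -0.4]
grip_width: -0.0
grip_force: 0.0
```

Call:
arm_command(
  steps=[
    [[0,0,0,0.03,0,0,0],[0,0,0,0.02,0,0,0],[0,0,0,0,0,0,0]],
  ],
)

```text
time_s: 5.72
eef_pos: [435.1, 142.5, 62.1]
ee_rot: [-0.0, -0.359, 0.933, 0.0]
force: [-0.4, -1.1, 0.5]
grip_width: 0.003
grip_force: 0.0
```

Call:
arm_command(
  steps=[
    [[0,0,0,0.02,0,0,0],[0,0,0,0.02,0,0,0],[0,0,0,0,0,0,0]],
  ],
)

```text
time_s: 6.1
eef_pos: [435.2, 142.5, 60.1]
ee_rot: [-0.0, -0.359, 0.933, 0.0]
force: [-0.4, -0.0, 0.7]
grip_width: -0.0
grip_force: 0.0
```

```bash
python3 - <<'E'
from h import *
s=sense(); im=capture("wrist"); cv2.imwrite("pics/w5.png",im[:,:,::-1])
print(s["eef_pos"],s["force"]); print(blobs(mask(im,(0,150,80),(8,255,255))),blobs(mask(im,(45,120,60),(85,255,255))))
print(tip_reach)
it=capture("scene"); cv2.imwrite("pics/s5.png",cv2.resize(it[170:290,160:290,::-1],None,fx=4.5,fy=4.5,interpolation=cv2.INTER_CUBIC))
E
```

```text
[435.16150174 142.45380307  60.11751618] [-0.42601884 -0.00343075  0.66288424]
[(np.int32(2474), np.float64(60.9), np.float64(182.9), np.int32(28), np.int32(142), np.int32(67), np.int32(83)), (np.int32(2689), np.float64(485.1), np.float64(220.5), np.int32(463), np.int32(169), np.int32(47), np.int32(107))] [(np.int32(599), np.float64(255.8), np.float64(232.8), np.int32(237), np.int32(221), np.int32(37), np.int32(30))]
14.0
```

View pics/s5.png

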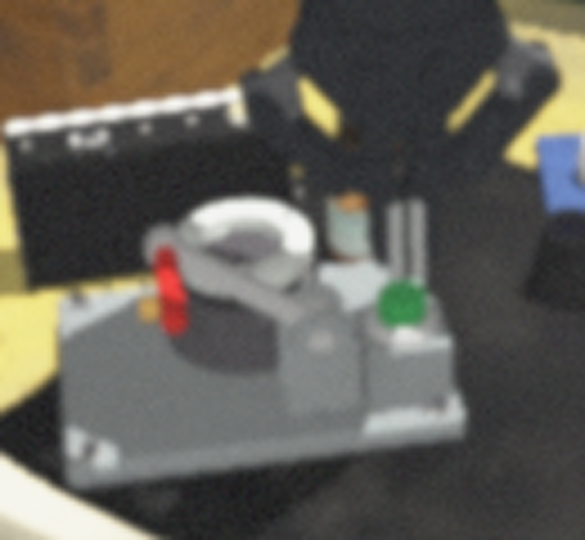

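```bash
python3 - <<'E'
from h import *
S=cam("scene"); s=sense(); p=s["eef_pos"]; q=s["ee_rot"]; M=R.from_quat([*q[1:],q[0]]).as_matrix()
f=lambda P:(proj(S,P)-[160,170])*4.5
print("btn",f([[434.6,144,60],[434.6,144,50]]).round())
for x in(-11,0,11):
  for z in(14,0,-10,-30): print(x,z,f([p+M@[x,0,z]]).round())
im=cv2.imread("pics/scene0.png")[:,:,::-1].copy()
b=[x for x in blobs(mask(im,(45,120,80),(85,255,255))) if abs(x[1]-250)<10]; print(b)
for i in b: print(ray(S,i[1:3],60), ray(S,i[1:3],57))
E
```

```text
btn [[402. 292.]
 [403. 312.]]
-11 14 [[403. 304.]]
-11 0 [[402. 277.]]
-11 -10 [[402. 257.]]
-11 -30 [[401. 217.]]
0 14 [[407. 320.]]
0 0 [[406. 292.]]
0 -10 [[406. 273.]]
0 -30 [[405. 233.]]
11 14 [[411. 336.]]
11 0 [[411. 309.]]
11 -10 [[410. 289.]]
11 -30 [[410. 248.]]
[(np.int32(60), np.float64(248.9), np.float64(236.6), np.int32(245), np.int32(233), np.int32(9), np.int32(8))]
[429.92194066 142.16952473  60.        ] [433.20651074 144.3507328   57.        ]
```

The scene crop shows the shut fingertips ending at about (410,283), still just above and behind the green button top (403,303). There is no contact yet, so I'll keep lowering in small steps and watch the force.

Call:
arm_command(
  steps=[
    [[0,0,0,0.03,0,0,0],[0,0,0,0.03,0,0,0],[0,0,0,0,0,0,0]],
  ],
)

```text
time_s: 6.58
eef_pos: [435.1, 142.5, 57.1]
ee_rot: [-0.0, -0.359, 0.933, 0.0]
force: [-0.2, -0.4, 0.1]
grip_width: 0.001
grip_force: 0.0
```

Call:
arm_command(
  steps=[
    [[0,0,0,0.03,0,0,0],[0,0,0,0.03,0,0,0],[0,0,0,0,0,0,0]],
  ],
)

```text
time_s: 6.95
eef_pos: [435.1, 142.5, 54.1]
ee_rot: [-0.0, -0.359, 0.933, 0.0]
force: [1.1, -0.6, 0.7]
grip_width: -0.002
grip_force: 0.0
```

```bash
cat > chk.py <<'E'
from h import *
s=sense(); im=capture("wrist"); C=cam("wrist",s)
print(s["time_s"],s["eef_pos"].round(1),np.round(s["force"],2),np.round(s["wrist_torque"],2)); print("red",blobs(mask(im,(0,150,80),(8,255,255)),200),"green",blobs(mask(im,(45,120,60),(85,255,255))))
a=np.radians(42)
def st(x,y,z): return [421.2+x*np.cos(a)-y*np.sin(a),212+x*np.sin(a)+y*np.cos(a),z]
print("grip up/down, btn px",proj(C,[st(-61,34.2,96),st(-61,49.9,46),st(-36,-60,60)]).round(0).tolist())
E
python3 chk.py
```

```text
6.95 [435.1 142.5  54.1] [ 1.12 -0.55  0.71] [ 0.03 -0.01  0.  ]
red [(np.int32(2664), np.float64(54.2), np.float64(187.1), np.int32(21), np.int32(145), np.int32(68), np.int32(85)), (np.int32(2738), np.float64(493.2), np.float64(228.6), np.int32(471), np.int32(172), np.int32(41), np.int32(112))] green [(np.int32(460), np.float64(256.0), np.float64(235.5), np.int32(236), np.int32(226), np.int32(39), np.int32(25))]
grip up/down, btn px [[492.0, 235.0], [460.0, 194.0], [256.0, 250.0]]
```

Call:
arm_command(
  steps=[
    [[0,0,0,0.03,0,0,0],[0,0,0,0.03,0,0,0],[0,0,0,0,0,0,0]],
  ],
)

```text
time_s: 7.38
eef_pos: [435.1, 142.5, 51.1]
ee_rot: [-0.0, -0.359, 0.933, 0.0]
force: [0.4, 0.4, -0.3]
grip_width: 0.0
grip_force: 0.0
```

Call:
arm_command(
  steps=[
    [[0,0,0,0.03,0,0,0],[0,0,0,0.03,0,0,0],[0,0,0,0,0,0,0]],
  ],
)

```text
time_s: 7.75
eef_pos: [435.1, 142.4, 48.1]
ee_rot: [-0.0, -0.359, 0.933, 0.0]
force: [-0.3, -0.2, 0.4]
grip_width: -0.004
grip_force: 0.0
```

```bash
python3 chk.py
```

```text
7.75 [435.1 142.4  48.1] [-0.3  -0.19  0.43] [-0.06  0.01 -0.  ]
red [(np.int32(2864), np.float64(47.0), np.float64(191.3), np.int32(13), np.int32(147), np.int32(70), np.int32(89)), (np.int32(2255), np.float64(498.9), np.float64(243.2), np.int32(479), np.int32(177), np.int32(33), np.int32(116))] green [(np.int32(243), np.float64(258.1), np.float64(237.4), np.int32(240), np.int32(231), np.int32(35), np.int32(20))]
grip up/down, btn px [[502.0, 242.0], [466.0, 197.0], [256.0, 256.0]]
```

Call:
arm_command(
  steps=[
    [[0,0,0,0.03,0,0,0],[0,0,0,0.02,0,0,0],[0,0,0,0,0,0,0]],
  ],
)

```text
time_s: 8.18
eef_pos: [435.2, 142.5, 45.7]
ee_rot: [0.0, -0.359, 0.933, 0.0]
force: [-0.2, 0.7, 0.7]
grip_width: 0.001
grip_force: 0.1
```

Call:
arm_command(
  steps=[
    [[0,0,0,0.02,0,0,0],[0,0,0,0.02,0,0,0],[0,0,0,0,0,0,0]],
  ],
)

```text
time_s: 8.55
eef_pos: [435.2, 142.5, 43.6]
ee_rot: [0.0, -0.359, 0.933, -0.0]
force: [-0.3, -0.6, 1.4]
grip_width: -0.001
grip_force: 0.8
```

```bash
python3 chk.py
```

```text
8.55 [435.2 142.5  43.6] [-0.3  -0.58  1.36] [-0.01 -0.    0.04]
red [(np.int32(3033), np.float64(41.6), np.float64(194.6), np.int32(6), np.int32(149), np.int32(72), np.int32(92)), (np.int32(1528), np.float64(502.5), np.float64(256.1), np.int32(486), np.int32(188), np.int32(26), np.int32(108))] green [(np.int32(85), np.float64(255.1), np.float64(236.9), np.int32(244), np.int32(234), np.int32(23), np.int32(6)), (np.int32(34), np.float64(271.5), np.float64(246.4), np.int32(270), np.int32(241), np.int32(5), np.int32(10))]
grip up/down, btn px [[509.0, 247.0], [471.0, 200.0], [256.0, 260.0]]
```

Contact came at TCP z≈45, so the shut tips sit about 15 mm behind the reported TCP. I'll use that from here on. Pressing further.

Call:
arm_command(
  steps=[
    [[0,0,0,0.03,0,0,0],[0,0,0,0.02,0,0,0],[0,0,0,0,0,0,0],[0,0,0,0,0,0,0]],
  ],
)

```text
time_s: 9.1
eef_pos: [435.3, 142.5, 41.3]
ee_rot: [0.0, -0.359, 0.933, -0.0]
force: [-0.9, -0.1, 4.3]
grip_width: 0.003
grip_force: 2.0
```

```bash
python3 chk.py
```

```text
9.1 [435.3 142.5  41.3] [-0.85 -0.1   4.29] [0.01 0.09 0.01]
red [(np.int32(3150), np.float64(38.5), np.float64(196.4), np.int32(3), np.int32(150), np.int32(73), np.int32(93)), (np.int32(1803), np.float64(476.0), np.float64(196.6), np.int32(459), np.int32(152), np.int32(35), np.int32(89))] green [(np.int32(37), np.float64(254.9), np.float64(238.0), np.int32(248), np.int32(236), np.int32(16), np.int32(5)), (np.int32(24), np.float64(271.3), np.float64(247.1), np.int32(270), np.int32(243), np.int32(4), np.int32(8))]
grip up/down, btn px [[514.0, 250.0], [474.0, 202.0], [256.0, 263.0]]
```

The lever has dropped: the handle is at (476,197), where I expected it. I'll go up and across to the handle.

Call:
arm_command(
  steps=[
    [[0,0,0,-0.6,0,0,0],[0,0,0,-0.8,0,0,0],[0.5,0.17,0.73,0,0,0,0],[0.5,0.17,0.73,0,0,0,0],[0.5,0.16,0.74,0,0,0,0],[0.5,0,0,0,0,0,0],[0.5,0,0,0,0,0,0]],
  ],
)

```text
time_s: 10.02
eef_pos: [343.3, 207.1, 111.2]
ee_rot: [0.0, -0.359, 0.933, -0.0]
force: [-0.5, -0.4, 0.0]
grip_width: 0.5
grip_force: 0.0
```

```bash
python3 - <<'E'
from h import *
s=sense(); im=capture("wrist"); cv2.imwrite("pics/w6.png",im[:,:,::-1]); C=cam("wrist",s)
q=s["ee_rot"]; M=R.from_quat([*q[1:],q[0]]).as_matrix(); p=s["eef_pos"]
print(s["time_s"],p.round(1),s["grip_width"],np.round(s["force"],1))
m=mask(im,(0,150,80),(8,255,255)); b=max(blobs(m),key=lambda b:b[0]); print(b)
m[:]=m; ys,xs=np.nonzero(m); k=(abs(xs-b[1])<60)
P=np.array([ray(C,(x,y),47)[:2] for x,y in zip(xs[k],ys[k])]); r=cv2.minAreaRect(P.astype(np.float32)); print(r)
Q=(M.T@(np.c_[P,np.full(len(P),p[2])]-p).T).T; print("tool x,y range",np.percentile(Q[:,:2],[1,50,99],axis=0).round(1).tolist())
print("predicted grip", M.T@(np.array([421.2-61*.743-49.9*.669,212-61*.669+49.9*.743,p[2]])-p))
E
```

```text
10.025 [343.3 207.1 111.2] 0.5001344624472761 [-0.5 -0.4  0. ]
(np.int32(824), np.float64(254.4), np.float64(193.9), np.int32(247), np.int32(164), np.int32(16), np.int32(65))
((341.11822509765625, 205.79920959472656), (47.16315841674805, 10.191564559936523), 41.80021286010742)
tool x,y range [[-20.3, -4.5], [5.5, 0.3], [26.1, 5.0]]
predicted grip [-1.62911074e-01  1.41419997e+00 -3.80361657e-04]
```

View pics/w6.png

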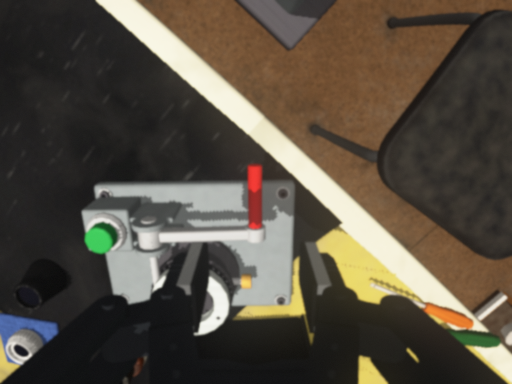

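The wrist view shows the lever down with the handle spanning (255,166)–(255,228), centred between the fingers. I'll descend and close.

Call:
arm_command(
  steps=[
    [[0.5,0.1,0,0.6,0,0,0],[0.5,0,0,0.6,0,0,0],[0.5,0,0,0.5,0,0,0],[0.5,0,0,0.16,0,0,0],[0.5,0,0,0,0,0,0]],
  ],
)

```text
time_s: 10.7
eef_pos: [339.6, 203.7, 18.2]
ee_rot: [-0.0, -0.359, 0.933, 0.0]
force: [0.5, -0.6, -0.4]
grip_width: 0.499
grip_force: 0.0
```

Call:
arm_command(
  steps=[
    [[0,0,0,0,0,0,0],[0,0,0,0,0,0,0],[0,0,0,0,0,0,0],[0,0,0,0,0,0,0]],
  ],
  squeeze=40,
)

```text
time_s: 11.2
eef_pos: [339.2, 204.4, 18.7]
ee_rot: [0.0, -0.359, 0.933, 0.0]
force: [-2.5, 5.3, 2.3]
grip_width: 0.098
grip_force: 39.1
```

Call:
arm_command(
  steps=[
    [[0,0,-0.006,-0.234,0,0,0],[0,0,-0.044,-0.232,0,0,0],[0,0,-0.078,-0.222,0,0,0],[0,0,-0.112,-0.206,0,0,0],[0,0,-0.109,-0.148,0,0,0],[0,0,-0.061,-0.068,0,0,0],[0,0,0,0,0,0,0],[0,0,0,0,0,0,0]],
  ],
)

```text
time_s: 12.2
eef_pos: [351.1, 190.8, 74.5]
ee_rot: [-0.001, -0.359, 0.933, 0.003]
force: [-13.8, 18.8, 15.7]
grip_width: 0.098
grip_force: 39.8
```

```bash
cat > chk2.py <<'E'
from h import *
s=sense(); im=capture("wrist"); C=cam("wrist",s); p=s["eef_pos"]
print(s["time_s"],p.round(1),s["grip_width"],np.round(s["force"],1)); print("red",blobs(mask(im,(0,150,80),(8,255,255)),200))
a=np.radians(42)
for z0,th in((46,-3.05),(96,37.7),(99,40.5),(101.5,43.5)):
    y=-25+75*np.cos(np.radians(th)); print(th,proj(C,[[421.2-59*np.cos(a)-y*np.sin(a),212-59*np.sin(a)+y*np.cos(a),50+75*np.sin(np.radians(th))]]).round(0))
E
python3 chk2.py
```

```text
12.2 [351.1 190.8  74.5] 0.09762739899899181 [-13.8  18.8  15.7]
red [(np.int32(1774), np.float64(254.0), np.float64(272.2), np.int32(243), np.int32(227), np.int32(23), np.int32(94))]
-3.05 [[284. 232.]]
37.7 [[261. 279.]]
40.5 [[256. 282.]]
43.5 [[250. 286.]]
```

The force is almost purely radial and the handle has risen about 56 mm, so the lever should be past its catch. Releasing.

Call:
arm_command(
  steps=[
    [[0.4,0,0,0,0,0,0],[0.4,0,0,0,0,0,0],[0.4,0,0,0,0,0,0],[0.4,0,0,0,0,0,0]],
  ],
)

```text
time_s: 12.75
eef_pos: [353.0, 188.6, 73.7]
ee_rot: [-0.0, -0.359, 0.933, -0.0]
force: [0.7, -0.9, 0.1]
grip_width: 0.405
grip_force: 0.0
```

```bash
python3 chk2.py
```

```text
12.75 [353.  188.6  73.7] 0.4047824191834511 [ 0.7 -0.9  0.1]
red [(np.int32(1774), np.float64(265.0), np.float64(270.6), np.int32(255), np.int32(225), np.int32(21), np.int32(93))]
-3.05 [[290. 233.]]
37.7 [[267. 280.]]
40.5 [[262. 284.]]
43.5 [[256. 287.]]
```

The lever stays up by itself: the handle is at (265,271), matching the cocked pose. On to the lens.

Call:
arm_command(
  steps=[
    [[0.4,0,0,-0.8,0,0,0],[0.4,0,0,-0.8,0,0,0],[0.75,0,0,-0.72,0,0,0],[0.75,-0.71,-0.87,0,0,0,0],[0.75,-0.71,-0.87,0,0,0,0],[0.75,-0.71,-0.87,0,0,0,0],[0.75,-0.71,-0.87,0,0,0,0],[0.75,-0.71,-0.87,0,0,0,0]],
  ],
)

```text
time_s: 13.8
eef_pos: [632.1, 145.9, 189.4]
ee_rot: [-0.0, -0.359, 0.933, 0.0]
force: [0.7, 0.2, -0.3]
grip_width: 0.752
grip_force: 0.0
```

Call:
arm_command(
  steps=[
    [[0.75,0,0,0.6,0,0,0],[0.75,0,0,0.6,0,0,0],[0.75,0,0,0,0,0,0],[0.75,0,0,0,0,0,0]],
  ],
)

```text
time_s: 14.3
eef_pos: [631.0, 146.5, 131.1]
ee_rot: [0.001, -0.359, 0.933, -0.0]
force: [1.1, -0.5, 1.0]
grip_width: 0.746
grip_force: 0.0
```

```bash
cat > lens.py <<'E'
from h import *
s=sense(); im=capture("wrist"); cv2.imwrite("pics/w7.png",im[:,:,::-1]); C=cam("wrist",s)
q=s["ee_rot"]; M=R.from_quat([*q[1:],q[0]]).as_matrix(); p=s["eef_pos"]
print(s["time_s"],p.round(1),s["grip_width"],np.round(s["force"],1))
c=proj(C,[[631,147.2,24]])[0]; print("px",c)
for t in(160,180,200):
    v,e=circ(C,im,c,32,24,17,(0,0,t)); print(v.round(1),e.round(2),"tool",(M.T@np.array([v[0]-p[0],v[1]-p[1],0]))[:2].round(1))
P=mask(im,(100,120,60),(125,255,255)); ys,xs=np.nonzero(P); Q=np.array([ray(C,a,4)[:2] for a in zip(xs,ys)],np.float32); print("pad",cv2.minAreaRect(Q))
E
python3 lens.py
```

```text
14.3 [631.  146.5 131.1] 0.7460033092816416 [ 1.1 -0.5  1. ]
px [254.39324447 182.42668078]
[630.3 145.9  16.6] 0.53 tool [0.9 0.1]
[629.8 144.1  15.3] 0.3 tool [ 2.4 -1. ]
[627.8 143.5  12.6] 0.41 tool [ 4.4 -0.1]
pad ((626.0654907226562, 144.94711303710938), (44.21656036376953, 66.63760375976562), 35.462711334228516)
```

View pics/w7.png

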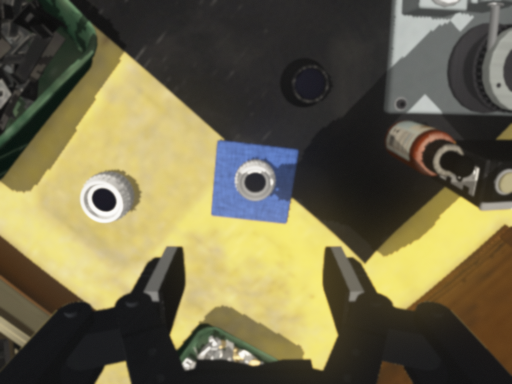

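The wrist view shows the lens at (255,181) on the blue pad, centred between the fingers, with the loupe (305,82) and dropper (430,150) well clear. Descending.

Call:
arm_command(
  steps=[
    [[0.75,0.02,0,0.8,0,0,0],[0.75,0,0,0.8,0,0,0],[0.75,0,0,0.6,0,0,0],[0.75,0,0,0.34,0,0,0],[0.75,0,0,0,0,0,0]],
  ],
)

```text
time_s: 14.98
eef_pos: [629.8, 145.8, 2.8]
ee_rot: [-0.0, -0.359, 0.933, 0.0]
force: [0.6, 0.1, 0.5]
grip_width: 0.752
grip_force: 0.0
```

Call:
arm_command(
  steps=[
    [[0.75,0,0,0.12,0,0,0],[0.75,0,0,0.12,0,0,0],[0.75,0,0,0,0,0,0]],
  ],
)

```text
time_s: 15.35
eef_pos: [629.6, 145.8, -9.4]
ee_rot: [-0.0, -0.359, 0.933, 0.0]
force: [0.4, 0.0, 0.3]
grip_width: 0.753
grip_force: 0.0
```

Call:
arm_command(
  steps=[
    [[0.3,0,0,0,0,0,0],[0.3,0,0,0,0,0,0],[0.3,0,0,0,0,0,0],[0.3,0,0,0,0,0,0]],
  ],
  squeeze=25,
)

```text
time_s: 15.85
eef_pos: [630.0, 145.8, -8.9]
ee_rot: [0.0, -0.359, 0.933, -0.0]
force: [0.4, -0.0, 3.3]
grip_width: 0.391
grip_force: 25.1
```

Call:
arm_command(
  steps=[
    [[0.3,0,0,-0.1,0,0,0],[0.3,0,0,-0.3,0,0,0],[0.3,0,0,-0.6,0,0,0],[0.3,0,0,-0.7,0,0,0],[0.3,0,0,-0.7,0,0,0],[0.3,0,0,-0.4,0,0,0],[0.3,0,0,0,0,0,0]],
  ],
  squeeze=30,
)

```text
time_s: 16.73
eef_pos: [630.4, 145.9, 132.9]
ee_rot: [0.002, -0.359, 0.933, -0.001]
force: [0.2, 1.8, -1.0]
grip_width: 0.388
grip_force: 29.9
```

Call:
arm_command(
  steps=[
    [[0.3,0.1,0.45,0,0,0,0],[0.3,0.17,0.75,0,0,0,0],[0.3,0.17,0.75,0,0,0,0],[0.3,0.17,0.75,0,0,0,0],[0.3,0.17,0.75,0,0,0,0],[0.3,0.07,0.33,0,0,0,0],[0.3,0,0,0,0,0,0],[0.3,0,0,0,0,0,0]],
  ],
)

```text
time_s: 17.73
eef_pos: [472.3, 256.8, 130.5]
ee_rot: [0.0, -0.359, 0.933, -0.0]
force: [0.6, -0.0, 0.8]
grip_width: 0.387
grip_force: 29.9
```

```bash
python3 - <<'E'
from h import *
s=sense(); im=capture("wrist"); cv2.imwrite("pics/w8.png",im[:,:,::-1]); C=cam("wrist",s)
q=s["ee_rot"]; M=R.from_quat([*q[1:],q[0]]).as_matrix(); p=s["eef_pos"]
print(s["time_s"],p.round(1),s["grip_width"],s["grip_force"],np.round(s["force"],1))
c=proj(C,[[434.6,224.1,58]])[0]; print("seat px",c)
for t in(170,190,205):
    v,e=circ(C,im,c,50,58,30,(0,0,t)); print(v.round(1),e.round(2))
b=max(blobs(mask(im,(45,120,60),(85,255,255))),key=lambda b:b[0]); print("btn",b,ray(C,b[1:3],60))
c=proj(C,[p+[0,0,33]])[0]; print("lens top px",c)
for t in(130,150,170,190,205):
    try:
        v,e=circ(C,im,c,60,p[2]+33,17,(0,0,t)); print("lens",t,v.round(1),e.round(2),"tool",(M.T@np.array([v[0]-p[0],v[1]-p[1],0]))[:2].round(1))
    except Exception as ex: print(ex)
x,y=c.astype(int); print(im[y-60:y+60:5,x].tolist())
it=capture("top"); T=cam("top"); cv2.imwrite("pics/t8.png",it[:,:,::-1]); print(proj(T,[p+[0,0,33],[434.6,224.1,58]]))
E
```

```text
17.725 [472.3 256.8 130.5] 0.3867119127319381 29.929195940494537 [ 0.6 -0.   0.8]
seat px [255.11028214 126.63850448]
[436.6 224.5  32.5] 1.3
[436.7 224.1  32.1] 1.38
[434.2 223.9  29.5] 0.36
btn (np.int32(797), np.float64(161.6), np.float64(43.6), np.int32(146), np.int32(28), np.int32(32), np.int32(32)) [434.66056754 144.22125416  60.        ]
lens top px [253.5908754  279.86706155]
lens 130 [471.9 256.6  16.8] 0.56 tool [0.5 0.1]
lens 150 [472.7 257.   10.6] 0.22 tool [-0.4 -0.1]
lens 170 [462.  239.3   4.7] 0.19 tool [19.4 -6.1]
lens 190 [462.2 239.6   4.9] 0.07 tool [19.1 -6. ]
lens 205 [462.2 239.6   4.8] 0.13 tool [19. -6.]
[[28, 27, 26], [49, 46, 44], [49, 46, 45], [108, 105, 100], [116, 113, 108], [134, 131, 126], [139, 136, 129], [141, 138, 132], [150, 147, 140], [37, 36, 36], [31, 29, 30], [32, 30, 29], [32, 29, 29], [34, 33, 31], [32, 31, 28], [36, 33, 30], [162, 157, 150], [145, 141, 133], [154, 149, 141], [226, 206, 112], [215, 195, 111], [124, 100, 54], [88, 62, 32], [89, 61, 31]]
[[240.78333483 214.80884617]
 [256.80179871 234.25484539]]
```

Call:
arm_command(
  steps=[
    [[0.3,0.3,0,0,0,0,0],[0.3,0.4,0.02,0,0,0,0],[0.3,0.29,0,0,0,0,0],[0.3,0,0,0.3,0,0,0],[0.3,0,0,0.3,0,0,0],[0.3,0,0,0.2,0,0,0],[0.3,0,0,0.1,0,0,0],[0.3,0,0,0,0,0,0]],
  ],
)

```text
time_s: 18.82
eef_pos: [434.1, 225.1, 85.4]
ee_rot: [-0.0, -0.359, 0.933, 0.0]
force: [-0.4, 0.6, 0.1]
grip_width: 0.389
grip_force: 29.9
```

```bash
cat > fin.py <<'E'
from h import *
s=sense(); im=capture("wrist"); C=cam("wrist",s)
q=s["ee_rot"]; M=R.from_quat([*q[1:],q[0]]).as_matrix(); p=s["eef_pos"]
print(s["time_s"],p.round(1),s["grip_width"],s["grip_force"],np.round(s["force"],1),"tilt",np.arccos(-M[2,2]))
c=proj(C,[p+[0,0,33]])[0]
for t in(125,130,140):
    v,e=circ(C,im,c,48,p[2]+33,17,(0,0,t)); print("lens",v.round(1),e.round(2))
b=max(blobs(mask(im,(45,120,60),(85,255,255))),key=lambda b:b[0]); print("btn",b[0],ray(C,b[1:3],60).round(1))
print("red",blobs(mask(im,(0,150,80),(8,255,255)),200), "cocked px",proj(C,[[421.2-59*.743-34.3*.669,212-59*.669+34.3*.743,96]]))
# lens/seat from scene: white rows near seat column
S=cam("scene"); it=capture("scene"); cv2.imwrite("pics/s9.png",it[:,:,::-1])
L=np.array([434.4,224,0]); print("scene px: seat front rim, lens underside(z68), top(z88)",proj(S,[L+[0,0,58],L+[0,0,68],L+[0,0,88]]).round(1).tolist())
x=int(proj(S,[L+[0,0,68]])[0,0]); print(it[195:250,x].sum(1).tolist())
E
python3 fin.py
```

```text
18.825 [434.1 225.1  85.4] 0.3888249366088114 29.92936670780182 [-0.4  0.6  0.1] tilt 0.0005047471653920804
lens [433.6 224.5  16.7] 0.84
lens [433.6 224.5  16.8] 0.68
lens [433.8 224.9  16.3] 0.99
btn 1104 [433.9 143.9  60. ]
red [(np.int32(2580), np.float64(332.4), np.float64(74.9), np.int32(320), np.int32(20), np.int32(27), np.int32(113))] cocked px [[333.03117413  90.14494094]]
scene px: seat front rim, lens underside(z68), top(z88) [[214.4, 222.7], [214.1, 218.5], [213.5, 209.8]]
[374, 243, 215, 341, 486, 565, 579, 572, 564, 557, 544, 536, 493, 395, 250, 145, 126, 155, 306, 554, 702, 726, 711, 652, 577, 497, 374, 258, 217, 219, 214, 223, 293, 504, 664, 685, 680, 644, 558, 508, 484, 436, 348, 256, 229, 245, 232, 239, 239, 238, 249, 246, 244, 262, 322]
```

Call:
arm_command(
  steps=[
    [[0.3,0,-0.01,0.2,0,0,0],[0.3,0,0,0.2,0,0,0],[0.3,0,0,0.1,0,0,0],[0.3,0,0,0.1,0,0,0],[0.3,0,0,0,0,0,0],[0.3,0,0,0,0,0,0],[0.3,0,0,0,0,0,0],[0.3,0,0,0,0,0,0]],
  ],
)

```text
time_s: 19.92
eef_pos: [434.5, 224.7, 55.9]
ee_rot: [0.0, -0.359, 0.933, -0.0]
force: [-0.6, -0.6, 0.7]
grip_width: 0.389
grip_force: 29.9
```

```bash
python3 fin.py
```

```text
19.925 [434.5 224.7  55.9] 0.38898586674965835 29.92990493774414 [-0.6 -0.6  0.7] tilt 0.0003380323187784335
lens [433.5 223.5  17.2] 1.26
lens [433.7 223.9  16.9] 0.93
lens [433.9 224.2  16.7] 0.77
btn 1580 [433.6 144.   60. ]
red [(np.int32(4106), np.float64(354.3), np.float64(73.5), np.int32(337), np.int32(3), np.int32(37), np.int32(144))] cocked px [[354.23487654  93.65298333]]
scene px: seat front rim, lens underside(z68), top(z88) [[214.4, 222.7], [214.1, 218.5], [213.5, 209.8]]
[704, 665, 498, 321, 186, 135, 139, 135, 192, 346, 506, 559, 520, 394, 238, 156, 216, 382, 521, 576, 587, 581, 572, 556, 551, 531, 476, 351, 242, 218, 217, 224, 291, 497, 658, 688, 678, 643, 559, 507, 484, 433, 340, 255, 233, 237, 245, 234, 237, 238, 237, 247, 253, 264, 322]
```

Everything matches: lens about 11 mm above the rim, centred within about 1 mm, level, lever up and button up. Handing in.

```bash
python3 -c "
from rig import *
s=sense(); print(s['dq'],s['grip_force']); print(finish_job())"
```

```text
[ 9.12776987e-04  8.62912847e-04 -1.46462358e-03  1.08226244e-03
  1.56319830e-03  4.00868663e-05] 29.929741322994232
the job is handed in; nothing more can be done
None
```

I pressed the button, the lever dropped and I re-cocked it on its catch. The lens cell is now held still and level about 11 mm above the seat, centred to about 1 mm by my measurements. I've handed the job in, but no verdict came back.

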